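# Pack the used sample cartridges into their transit pots

## Robot

A 6-joint arm with a two-finger parallel gripper is mounted at the origin on the work surface. World frame = base frame: x ahead of the robot, y to its left, z up, the work surface at z = 0. Lengths are in m, angles in rad, forces in N, time in s.
With the tool pointing down it reaches from about 0.225 to 0.875 m from the base axis. Payload 3.4 kg.
Tool frame: the origin (TCP) lies at the very end of the fingers, on their centre line; the grasp point (between the pads) lies behind it (manip.grasp_offset is the z of the grasp point in the tool frame, in m); z points along the fingers, y is the line along which they close (so a half turn about z gives the same grasp; the last joint's range is limited). The gripper opens to 85 mm and grips with 20 to 120 N. Pads are 22 mm wide; open, the fingers measure 114 mm over their backs; the gripper's body (76 mm by 85 mm) begins 54 mm behind the grasp point. The pads swing forward as they close: fully open they stand 13 mm farther back than shut.
Start: joints at [-1.23, 0.276, 1.505, -0, 1.361, -0.121], TCP at [0.256, -0.515, 0.231] pointing down, gripper open.
Joint ranges: [-2.89, 2.89], [-0.75, 2.08], [0.22, 2.7], [-1.18, 4.32], [0.11, 2.71], [-2.7, 2.7]. Speed limits (rad/s): [2.57, 2.57, 3.14, 3.14, 3.14, 3.14].

## Interface

Orientations are given as a unit quaternion [w, x, y, z].
In Python, from rig import manip gives the robot as it stands.
- The arm moves only by the shell command python3 -m pendant 'ROWS' [FORCE]. ROWS is JSON, a list of rows, each an object of numbers: "dx", "dy", "dz": the shift along the tool's x, y, z in m; "rx", "ry", "rz": the turn, a rotation vector about the tool's x, y, z in degrees; "hand": the finger opening in m, from 0 to 0.0854. In form: [{"dx": .., "dy": .., "dz": .., "rx": .., "ry": .., "rz": .., "hand": ..}, ...]. A call has 1 to 12 rows; each row shifts and turns the commanded pose from where the row before left it, along the tool's axes as they then stand; what a row does not reach is not made up. A row lasts 1/12 s, in which the tool goes at most 41.7 mm and 7.16 degrees, less where a joint would pass 70% of its speed; a pose out of reach is approached as far as the arm can. A call is refused whole if a number of a shift passes 0.0417 or a number of a turn 7.16, either way. A call with a gripper value outside its range is refused whole. The fingers move at their own pace and stop on an object; FORCE is the grip in N (left out, the last holds). Time passes only in rows, so rows that do not move let the fingers close. It gives the time, the measured TCP pose, the force, the opening and the grip force at its end, in the units of the state.
- manip.get_state(): the state, without advancing time (a new reading comes with each control period).
- manip.get_image(name): name is "scene" or "side" or "wrist"; returns a dict with "frame" (420x560x3 uint8, red, green, blue), "fx", "fy", "cx", "cy" (pixels), "position" and "attitude" of the camera in the world; the wrist camera has in their place "mount" (4x4, takes a point from camera to tool coordinates, whose origin is the TCP and whose axes are the flange's). Camera axes: x right, y up, looking along -z (the intrinsics and any distortion apply to the point x, -y, -z); pixel columns grow to the right and rows downward; lengths in m; the calibration is good to about 2 mm. The wrist camera is an equidistant fisheye: a pixel r from the principal point sees the ray r / f radians off the axis. A picture is of the moment at which its call begins: read the wrist's pose just before it. There is no depth.
- manip.sign_off(): hands the job in; it is judged then, once.
The state is a dict: "clock": time; "qpos": joint angles; "qd": joint speeds; "effort": joint torques, N m; "position": TCP position; "ee_rot": TCP orientation; "contact_force": force on the tool from outside, world axes, zero at the start; "moment": the same for the moment, N m; "width": finger opening in m; "gripper_force": force on a finger pad.
Only numpy, scipy, OpenCV 4.12 (cv2) and the standard library are available. Lean on these libraries where they do the work, as an engineer would, in place of code of your own. Each camera call takes 0.05 s, during which the arm holds its last target. There are 200 camera calls.

## Task

Pack the four black sample cartridges for transit: stand each one upright in the open aluminium transit pot of its own size, smallest cartridge in smallest pot and so on up to the biggest, set down gently on the pot's floor and not dropped. Leave the pots, the glass bubbler and the gas detector standing where they are.

Things in the scene. Friction and masses are not known exactly. Their poses are not given: they have to be found in the camera images.
- cartridge_small: the smallest of the four black polypropylene sample cartridges: an upright ribbed black cylinder, 26 mm diameter, body 72 mm tall, with a white plug (12 mm diameter, 13 mm tall) standing on the middle of its top; loose, standing on the bench. Origin: centre of its underside; z runs up its axis.
- cartridge_medium: the second smallest of the four black polypropylene sample cartridges: an upright ribbed black cylinder, 36 mm diameter, body 80 mm tall, with a white plug (12 mm diameter, 13 mm tall) standing on the middle of its top; loose, standing on the bench. Origin: centre of its underside; z runs up its axis.
- cartridge_large: the second biggest of the four black polypropylene sample cartridges: an upright ribbed black cylinder, 46 mm diameter, body 88 mm tall, with a white plug (12 mm diameter, 13 mm tall) standing on the middle of its top; loose, standing on the bench. Origin: centre of its underside; z runs up its axis.
- cartridge_biggest: the biggest of the four black polypropylene sample cartridges: an upright ribbed black cylinder, 56 mm diameter, body 96 mm tall, with a white plug (12 mm diameter, 13 mm tall) standing on the middle of its top; loose, standing on the bench. Origin: centre of its underside; z runs up its axis.
- pot_small: the smallest of the four transit pots, for the smallest cartridge: an open aluminium cup with a dark floor; outside diameter 50 mm, inside diameter 44 mm, 28 mm tall, its floor 4 mm above its underside; loose, standing on the bench. Origin: centre of its underside; z up. (The tall closed covers along the back are not pots.)
- pot_medium: the second smallest of the four transit pots, for the second smallest cartridge: an open aluminium cup with a dark floor; outside diameter 60 mm, inside diameter 54 mm, 28 mm tall, its floor 4 mm above its underside; loose, standing on the bench. Origin: centre of its underside; z up. (The tall closed covers along the back are not pots.)
- pot_large: the second biggest of the four transit pots, for the second biggest cartridge: an open aluminium cup with a dark floor; outside diameter 70 mm, inside diameter 64 mm, 28 mm tall, its floor 4 mm above its underside; loose, standing on the bench. Origin: centre of its underside; z up. (The tall closed covers along the back are not pots.)
- pot_biggest: the biggest of the four transit pots, for the biggest cartridge: an open aluminium cup with a dark floor; outside diameter 80 mm, inside diameter 74 mm, 28 mm tall, its floor 4 mm above its underside; loose, standing on the bench. Origin: centre of its underside; z up. (The tall closed covers along the back are not pots.)
- bubbler: a bystander: glass bubbler, a clear bottle of 42 mm diameter with a narrower neck, a short outlet arm at its head (26 mm out from the axis along its x) and a stub of tube on top; 138 mm tall, easily tipped; stands upright among the cartridges and pots. Origin: centre of its underside.
- gas_detector: a bystander: olive gas detector brick lying on its back, 116 mm (its x) by 65 mm (its y) by 33 mm tall. Origin: centre of its underside. Unlisted, also about: two brass gland nuts (20 mm tall), a spanner, an amber jar (44 mm diameter, 78 mm tall); fixed equipment up to 210 mm tall beyond x = 0.83 and 0.58 m to either side.
There are look-alikes about, which are no part of the job. Leave any green look-alike of the cartridge_medium alone.

How it is judged:
By the outcome, as a careful person would: the job done as asked, in the order asked, and still so for the second after the job is handed in, with the robot touching nothing.
It also fails if it takes over 128 s, if anything falls off the work surface, if the arm or the gripper's body presses on something with over 40 N, if the wrist force passes 120 N, or if a joint passes its speed limit or range.

## Working session

There is one attempt and no reset: what is moved stays moved. The work goes in short steps, Python scripts to look and compute and a shell command to move; the robot and the scene stay as the last step left them, time stands still between calls to the robot, and variables do not carry over. Pictures are saved under pics/ and viewed, at most 14 in all, crops included, and the job is handed in when it is done.

```bash
mkdir -p pics; ls; cat > h.py <<'E'
import numpy as np, cv2
from scipy.spatial.transform import Rotation as R
from rig import manip
def q2R(q): return R.from_quat([q[1],q[2],q[3],q[0]]).as_matrix()
E
python3 - <<'E'
from h import *
import pickle
print(manip.get_state(), manip.grasp_offset)
for n in("scene","side","wrist"):
    d=manip.get_image(n); pickle.dump(d,open(n+'.pkl','wb'))
    cv2.imwrite(f'pics/{n}0.png',d["frame"][:,:,::-1]); print(n,{k:v for k,v in d.items() if k!="frame"})
E
```

```text
pics
{'clock': 0.0, 'qpos': array([-1.22998894e+00,  2.76593760e-01,  1.50613712e+00, -1.65259434e-05,
        1.36069213e+00, -1.21005186e-01]), 'qd': array([-0.00064716, -0.00032758,  0.00018065,  0.00013211,  0.00109664,
        0.0004419 ]), 'effort': array([ 1.09596576e-04, -4.16766286e+01, -2.45803875e+01, -3.38239397e-04,
        1.06545768e-02, -2.75319582e-05]), 'position': array([ 0.2560128 , -0.51427104,  0.23043883]), 'ee_rot': array([-9.08767763e-04,  9.73458578e-01,  2.28861441e-01, -1.08407357e-04]), 'contact_force': array([-0.50275347, -0.22045438, -0.56004886]), 'moment': array([ 0.00740626,  0.02677512, -0.02132771]), 'gripper_force': 0.0, 'width': 0.08515699570310033} -0.0187
scene {'fx': 421.9311954606708, 'fy': 421.9311954606708, 'cx': 280.6835905451025, 'cy': 209.55436143751785, 'position': array([ 1.03085496, -0.45988355,  0.77131314]), 'attitude': array([0.84527822, 0.32891735, 0.14600335, 0.39496979])}
side {'fx': 401.37270319260796, 'fy': 401.37270319260796, 'cx': 281.66839743582716, 'cy': 216.21282749525983, 'position': array([0.27855481, 0.65622013, 0.64600378]), 'attitude': array([-0.14920647, -0.07051777,  0.41148953,  0.89634872])}
wrist {'fx': 325.19226210127806, 'fy': 325.19226210127806, 'cx': 278.59172530161777, 'cy': 210.11349382907335, 'mount': array([[ 5.97119738e-05,  9.52540013e-01,  3.04413405e-01,
         7.93271094e-02],
       [ 9.99999555e-01, -3.43508237e-04,  8.78717523e-04,
        -7.88142005e-04],
       [ 9.41582113e-04,  3.04413217e-01, -9.52539609e-01,
        -1.42001748e-01],
       [ 0.00000000e+00,  0.00000000e+00,  0.00000000e+00,
         1.00000000e+00]])}
```

View pics/scene0.png

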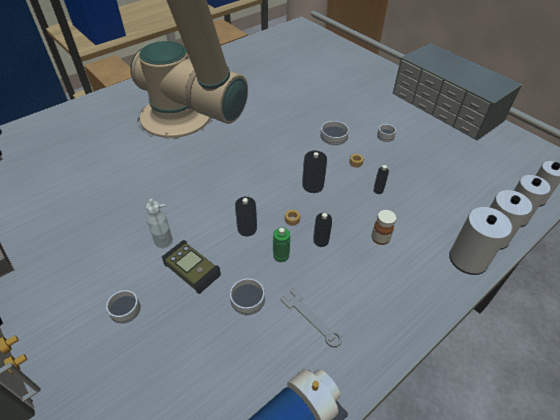

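View pics/side0.png

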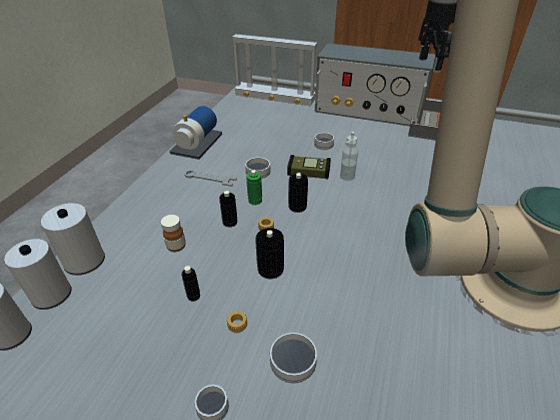

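Scene view: black cartridges at (315,170), (381,180), (246,216) and (322,229), with a green look-alike at (282,244) and the amber jar at (385,227). Pots are at (335,131), (387,131), (247,296) and (123,306). Side view: cartridges at (270,253), (191,283), (298,192) and (229,208); pots at (293,357), (211,402), (258,167) and (324,140).

```bash
cat >> h.py <<'E'
import pickle
def ray(d,u,v):
    Rm=q2R(d["attitude"]); r=Rm@np.array([(u-d["cx"])/d["fx"],-(v-d["cy"])/d["fy"],-1]); return np.array(d["position"]),r/np.linalg.norm(r)
def onplane(d,u,v,z):
    p,r=ray(d,u,v); return p+r*(z-p[2])/r[2]
def tri(a,b):
    A=np.zeros((3,3));c=np.zeros(3)
    for p,r in(a,b):
        M=np.eye(3)-np.outer(r,r);A+=M;c+=M@p
    x=np.linalg.solve(A,c); return x,[np.linalg.norm((np.eye(3)-np.outer(r,r))@(x-p))*1e3 for p,r in(a,b)]
E
python3 - <<'E'
from h import *
ds={n:pickle.load(open(n+'.pkl','rb')) for n in("scene","side")}
seeds={'B':((315,170),(270,253)),'S':((381,180),(191,283)),'L':((246,216),(298,192)),'M':((322,229),(229,208))}
for k,ss in seeds.items():
    rays=[];res={}
    for n,s in zip(ds,ss):
        d=ds[n];f=d["frame"].astype(int);g=(f.max(2)<60).astype(np.uint8)
        lab=cv2.connectedComponentsWithStats(g,connectivity=8)
        i=lab[1][s[1]-3:s[1]+4,s[0]-3:s[0]+4].max();x,y,w,h,a=lab[2][i]
        sub=f[y-14:y+8,x:x+w]; # plug: bright, near-neutral
        m=((sub.min(2)>150)&(sub[:,:,0]>=sub[:,:,2]-14)).astype(np.uint8)
        ll=cv2.connectedComponentsWithStats(m);j=1+np.argmax(ll[2][1:,4]) if ll[0]>1 else 0
        c=ll[3][j]+[x,y-14]
        print(k,n,(x,y,w,h,a),'plug',c.round(1),ll[2][j]); rays.append(ray(d,*c))
    p,e=tri(*rays);print('  tri',p.round(4),np.round(e,1))
d=[np.concatenate([cv2.resize(ds['scene']['frame'][y-30:y+30,x-40:x+40],None,fx=5,fy=5,interpolation=2) for x,y in r],1) for r in (((335,131),(387,131)),((247,296),(123,306)))]
cv2.imwrite('pics/pots.png',np.concatenate(d)[:,:,::-1])
E
```

```text
B scene (np.int32(303), np.int32(151), np.int32(24), np.int32(42), np.int32(792)) plug [315.6 153.3] [11 15  4  3  9]
B side (np.int32(256), np.int32(228), np.int32(28), np.int32(51), np.int32(1209)) plug [269.  232.1] [11 17  5  4 16]
  tri [0.4918 0.1178 0.1084] [0.5 0.5]
S scene (np.int32(374), np.int32(168), np.int32(14), np.int32(26), np.int32(229)) plug [384.1 165.9] [ 8 11  5  3 14]
S side (np.int32(182), np.int32(268), np.int32(18), np.int32(33), np.int32(387)) plug [186.7 267.6] [ 2 11  6  6 27]
  tri [0.6129 0.2353 0.0851] [0.5 0.5]
L scene (np.int32(236), np.int32(197), np.int32(21), np.int32(39), np.int32(643)) plug [244.7 199.5] [ 7 15  4  4 14]
L side (np.int32(287), np.int32(155), np.int32(44), np.int32(57), np.int32(986)) plug [324.5 142. ] [37  1  2  1  2]
  tri [ 0.4886 -0.1367  0.1487] [43.1 43.1]
M scene (np.int32(314), np.int32(214), np.int32(18), np.int32(33), np.int32(440)) plug [324.2 214.3] [ 8 13  5  4 16]
M side (np.int32(220), np.int32(193), np.int32(17), np.int32(34), np.int32(458)) plug [226.1 191.6] [ 4 11  5  4 17]
  tri [0.6377 0.007  0.0932] [0.5 0.5]
```

View pics/pots.png

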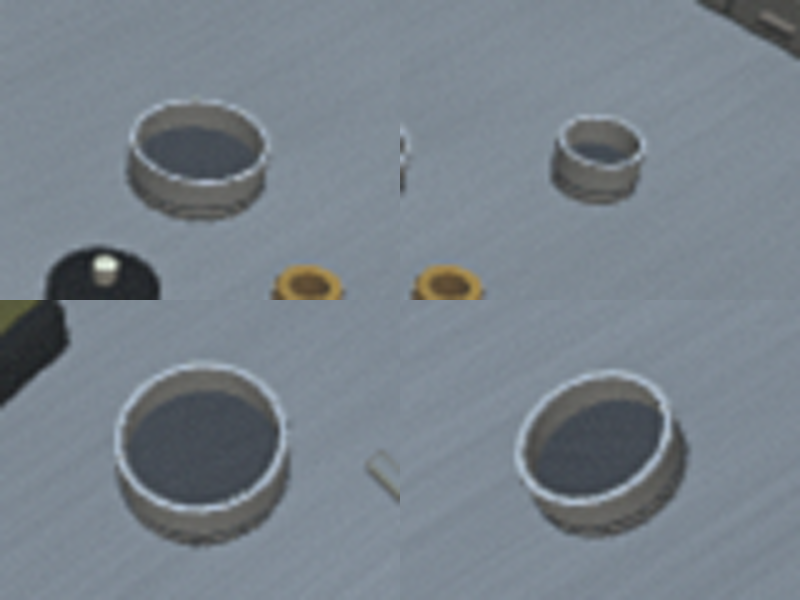

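The crop shows four open pots with bright rims: (335,131) and (387,131) above, (247,296) and (123,306) below. Next I fit the rims in both views and recover the large plug.

```bash
python3 - <<'E'
from h import *
from scipy.optimize import least_squares
ds={n:pickle.load(open(n+'.pkl','rb')) for n in("scene","side")}
P={'p1':((335,131),(293,357)),'p2':((387,131),(211,402)),'p3':((247,296),(258,167)),'p4':((123,306),(324,140))}
for k,ss in P.items():
    rays=[]
    for n,(u,v) in zip(ds,ss):
        d=ds[n];f=d["frame"].astype(int).min(2); w=30
        y0,x0=max(v-w,0),u-w; sub=f[y0:v+w,x0:u+w]
        t=np.median(sub)+22
        l=cv2.connectedComponentsWithStats((sub>t).astype(np.uint8),connectivity=8)
        if l[0]<2: print('none');continue
        j=1+np.argmax([a[2]*a[3] for a in l[2][1:]]); ys,xs=np.where(l[1]==j)
        pts=np.stack([xs+x0,ys+y0],1).astype(np.float32)
        e=cv2.fitEllipse(pts)
        q=np.array([onplane(d,a,b,.028)[:2] for a,b in pts])
        s=least_squares(lambda p:np.hypot(q[:,0]-p[0],q[:,1]-p[1])-p[2],[*q.mean(0),.03],loss='soft_l1',f_scale=.002).x
        print(k,n,len(pts),np.round(e[0],1),np.round(e[1],1),'circ',s.round(4),'t',t,'rms',np.std(np.hypot(*(q-s[:2]).T)).round(4)); rays.append(ray(d,*e[0]))
    if len(rays)==2:
        p,e=tri(*rays);print('  tri',p.round(4),np.round(e,1))
f=ds['side']['frame'].astype(int)[165:182,288:308]
print(f.min(2))
d=np.concatenate([cv2.resize(ds['side']['frame'][y:y+60,x-40:x+40],None,fx=5,fy=5,interpolation=2) for x,y in ((293,325),(211,360))],1)
d2=np.concatenate([cv2.resize(ds['side']['frame'][y:y+60,x-40:x+40],None,fx=5,fy=5,interpolation=2) for x,y in ((270,150),(324,110))],1)
cv2.imwrite('pics/pots2.png',np.concatenate([d,d2])[:,:,::-1])
E
```

```text
p1 scene 9 [315.6 153.3] [2.3 3.3] circ [0.4258 0.1877 0.0038] t 148.0 rms 0.0013
p1 side 202 [293.  353.3] [41.5 45.4] circ [0.3815 0.3051 0.0385] t 155.0 rms 0.0008
  tri [ 0.3813  0.2564 -0.0438] [14.8 14.8]
p2 scene 6 [380.3 124. ] [ 0.  16.5] circ [-77.2017  63.7436 100.1948] t 149.0 rms 0.0
p2 side 148 [210.3 400. ] [28.3 32.6] circ [0.4779 0.4226 0.0234] t 157.0 rms 0.0008
  tri [0.4658 0.4208 0.0374] [10.6 10.6]
p3 scene 44 [246.1 293. ] [28.4 32.4] circ [ 0.6511 -0.2169  0.0329] t 148.0 rms 0.0006
p3 side 7 [268.5 161.4] [1.1 2.9] circ [ 0.6529 -0.2155  0.0328] t 159.0 rms 0.0007
  tri [ 0.6373 -0.2237  0.0274] [14.5 14.5]
p4 scene 42 [123.4 302.7] [25.  35.8] circ [ 0.5122 -0.4196  0.0288] t 148.0 rms 0.0007
p4 side 17 [348.6 138.8] [4.  5.6] circ [ 0.4769 -0.4238  0.0409] t 158.0 rms 0.0029
  tri [ 0.4651 -0.4272  0.0074] [31.4 31.4]
[[ 39  23  19  21  50  55  50  49  49  47  52  53  54  50  36  36 133 136
  132 134]
 [ 24  19  22  36  52  52  52  50  55  51  54  49  55  55  41  19  78  94
   95 108]
 [ 15  12   5  38  53  50  52  50  54  51  53  51  56  52  44  49  45  32
[... 502 characters left out ...]
  33  22
   28  15]
 [  4   1  14  25  22  20   7   0 164 232 236 241 150  43   0  18  18  18
   20  33]
 [ 81  62  26  11  11   6  10   0 125 192 206 201 148  49   0   1   0   8
   23  25]
 [156 115  52  20  11   2   2   0  96  88  88  87  85  21  12   0  12   3
   11  48]
 [152  61   0  18   8  10  13   0  86 102 108 103  69  22   7   0   0  20
    1  81]
 [146  53   0   7   9   7  10   9  40  70  96  76  49  15   3   9   2   9
    0  62]
 [116  33   1  10   9   6   9  10   0   4   1   0   0  12  10   0  10   0
    0  20]
 [120  36   0   0  29   0   0   6   5  13   3   7   0   0   2   6  12   0
    0  19]
 [112  27   0   0   3   4  11   1  12   4   5   5   0   0   3  13  15   2
    0  12]]
```

View pics/pots2.png

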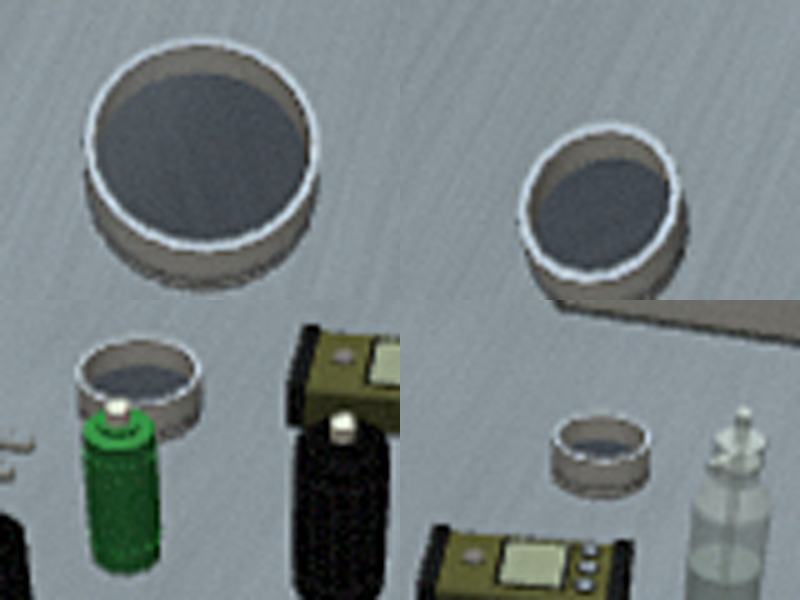

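```bash
python3 - <<'E'
from h import *
ds={n:pickle.load(open(n+'.pkl','rb')) for n in("scene","side")}
T={'pB':((335,129.4),(293,353.3)),'pS':((387,129.2),(210.3,400)),'pL':((246.1,293),(257.8,164)),'pM':((123.4,302.7),(324,137.2)),
'L':((244.7,199.5),(298,174)),'green':((281.5,231),(253.5,171.5)),'bubblertop':((153.5,202),(352.5,134)),'jartop':((387,216),(171,219))}
for k,(a,b) in T.items():
    p,e=tri(ray(ds['scene'],*a),ray(ds['side'],*b));print(k,p.round(4),np.round(e,1))
for n,u,v in(('scene',357,160),('scene',292,217),('scene',191,265)): print(u,v,onplane(ds[n],u,v,.015).round(3))
E
```

```text
pB [0.3819 0.3058 0.0259] [0.6 0.6]
pS [0.4779 0.4228 0.0268] [0. 0.]
pL [ 0.6513 -0.2169  0.0261] [0.8 0.8]
pM [ 0.5136 -0.4169  0.0275] [0.5 0.5]
L [ 0.5002 -0.1024  0.1007] [0.6 0.6]
green [ 0.6116 -0.0922  0.0896] [0.4 0.4]
bubblertop [ 0.409  -0.2699  0.1335] [2.1 2.1]
jartop [0.7195 0.1185 0.0791] [1.4 1.4]
357 160 [0.507 0.267 0.015]
292 217 [ 0.549 -0.005  0.015]
191 265 [ 0.514 -0.263  0.015]
```

Heights fit: rims about 0.026–0.028 m, plugs 0.085, 0.093, 0.101 and 0.108 m. Rim sizes tell the pots apart: scene (387,131) is small, (123,306) medium, (247,296) large and (335,131) biggest. I start with the smallest: square the tool up and go over it.

```bash
python3 -m pendant '[{"rz":6.61},{"rz":6.61},{"rz":6.61},{"rz":6.62},{"dx":0.0178,"dy":-0.0374},{"dx":0.0178,"dy":-0.0374},{"dx":0.0178,"dy":-0.0374},{"dx":0.0178,"dy":-0.0374},{"dx":0.0178,"dy":-0.0374},{"dx":0.0178,"dy":-0.0374},{"dx":0.0178,"dy":-0.0374},{"dx":0.0178,"dy":-0.0374}]' 40; python3 -m pendant '[{"dx":0.0178,"dy":-0.0374},{"dx":0.0178,"dy":-0.0374},{"dx":0.0178,"dy":-0.0374},{"dx":0.0178,"dy":-0.0374},{"dx":0.0178,"dy":-0.0374},{"dx":0.0178,"dy":-0.0374},{"dx":0.0178,"dy":-0.0374},{"dx":0.0178,"dy":-0.0374},{"dx":0.0178,"dy":-0.0374},{"dx":0.0178,"dy":-0.0374},{},{}]'
cat >> h.py <<'E'
def wrist(name):
    s=manip.get_state(); d=manip.get_image("wrist"); cv2.imwrite(f'pics/{name}.png',d["frame"][:,:,::-1])
    pickle.dump((s,d),open(f'pics/{name}.pkl','wb')); return s,d
def wray(s,d,u,v):
    x,y=u-d["cx"],v-d["cy"]; r=np.hypot(x,y); th=r/d["fx"]; 
    c=np.array([np.sin(th)*x/r,-np.sin(th)*y/r,-np.cos(th)]); M=d["mount"]; Rw=q2R(s["ee_rot"])
    return s["position"]+Rw@M[:3,3], Rw@(M[:3,:3]@c)
def wproj(s,d,p):
    M=d["mount"]; Rw=q2R(s["ee_rot"]); c=M[:3,:3].T@(Rw.T@(np.array(p)-s["position"])-M[:3,3])
    th=np.arctan2(np.hypot(c[0],c[1]),-c[2]); k=d["fx"]*th/np.hypot(c[0],c[1]); return d["cx"]+k*c[0],d["cy"]-k*c[1]
def pl(o,z): return o[0]+o[1]*(z-o[0][2])/o[1][2]
E
python3 - <<'E'
from h import *
s,d=wrist('wS'); print(s['position'],wproj(s,d,(.613,.235,.085)))
E
```

```text
[ 0.2560391  -0.51440288  0.2306435 ] (np.float64(-16.53384364131699), np.float64(-156.8561426305491))invalid input
invalid input
```

View pics/wS.png

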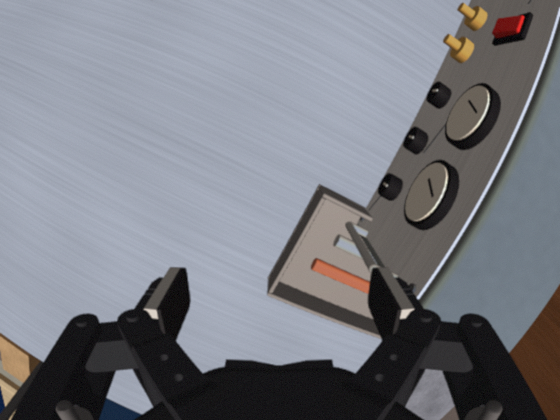

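The moves were refused, so the picture only shows the start pose: fingers at (160,300) and (390,300), an empty bench, and a tray at (330,260). I'll check which row form is accepted.

```bash
python3 -m pendant '[{"rz":6.61}]'; echo; python3 -m pendant '[{"dx":0,"dy":0,"dz":0,"rx":0,"ry":0,"rz":6.61}]'; echo; python3 -m pendant '[{"dx":0,"dy":0,"dz":0,"rx":0,"ry":0,"rz":6.61,"hand":0.085}]'; python3 -c "
from h import *
print(manip.get_state()['ee_rot'])"
```

```text
clock: 0.28
position: [0.2561, -0.5146, 0.2309]
ee_rot: [-0.0, 0.985, 0.171, -0.0]
contact_force: [-0.2, -0.3, 0.4]
width: 0.0851
gripper_force: 0.0
[-3.49339311e-04  9.85195106e-01  1.71436514e-01 -5.18870374e-05]invalid input
invalid input
```

All seven keys are needed in every row.

```bash
python3 -m pendant '[{"dx":0,"dy":0,"dz":0,"rx":0,"ry":0,"rz":6.6,"hand":0.085},{"dx":0,"dy":0,"dz":0,"rx":0,"ry":0,"rz":6.6,"hand":0.085},{"dx":0,"dy":0,"dz":0,"rx":0,"ry":0,"rz":6.6,"hand":0.085},{"dx":0.0178,"dy":-0.0374,"dz":0,"rx":0,"ry":0,"rz":0,"hand":0.085},{"dx":0.0178,"dy":-0.0374,"dz":0,"rx":0,"ry":0,"rz":0,"hand":0.085},{"dx":0.0178,"dy":-0.0374,"dz":0,"rx":0,"ry":0,"rz":0,"hand":0.085},{"dx":0.0178,"dy":-0.0374,"dz":0,"rx":0,"ry":0,"rz":0,"hand":0.085},{"dx":0.0178,"dy":-0.0374,"dz":0,"rx":0,"ry":0,"rz":0,"hand":0.085},{"dx":0.0178,"dy":-0.0374,"dz":0,"rx":0,"ry":0,"rz":0,"hand":0.085},{"dx":0.0178,"dy":-0.0374,"dz":0,"rx":0,"ry":0,"rz":0,"hand":0.085},{"dx":0.0178,"dy":-0.0374,"dz":0,"rx":0,"ry":0,"rz":0,"hand":0.085},{"dx":0.0178,"dy":-0.0374,"dz":0,"rx":0,"ry":0,"rz":0,"hand":0.085}]' 40
python3 -m pendant '[{"dx":0.0178,"dy":-0.0374,"dz":0,"rx":0,"ry":0,"rz":0,"hand":0.085},{"dx":0.0178,"dy":-0.0374,"dz":0,"rx":0,"ry":0,"rz":0,"hand":0.085},{"dx":0.0178,"dy":-0.0374,"dz":0,"rx":0,"ry":0,"rz":0,"hand":0.085},{"dx":0.0178,"dy":-0.0374,"dz":0,"rx":0,"ry":0,"rz":0,"hand":0.085},{"dx":0.0178,"dy":-0.0374,"dz":0,"rx":0,"ry":0,"rz":0,"hand":0.085},{"dx":0.0178,"dy":-0.0374,"dz":0,"rx":0,"ry":0,"rz":0,"hand":0.085},{"dx":0.0178,"dy":-0.0374,"dz":0,"rx":0,"ry":0,"rz":0,"hand":0.085},{"dx":0.0178,"dy":-0.0374,"dz":0,"rx":0,"ry":0,"rz":0,"hand":0.085},{"dx":0.0178,"dy":-0.0374,"dz":0,"rx":0,"ry":0,"rz":0,"hand":0.085},{"dx":0.0178,"dy":-0.0374,"dz":0,"rx":0,"ry":0,"rz":0,"hand":0.085},{"dx":0,"dy":0,"dz":0,"rx":0,"ry":0,"rz":0,"hand":0.085},{"dx":0,"dy":0,"dz":0,"rx":0,"ry":0,"rz":0,"hand":0.085}]'
python3 - <<'E'
from h import *
s,d=wrist('wS1'); print(s['position'],s['ee_rot'].round(4),wproj(s,d,(.613,.235,.085)))
E
```

```text
clock: 1.28
position: [0.4164, -0.1761, 0.2314]
ee_rot: [0.0, 1.0, 0.0, 0.0]
contact_force: [0.7, -0.0, 0.5]
width: 0.0851
gripper_force: 0.0
clock: 2.28
position: [0.594, 0.1981, 0.2301]
ee_rot: [0.0, 1.0, 0.002, -0.001]
contact_force: [-1.1, 0.8, -0.4]
width: 0.0851
gripper_force: 0.0
[0.59403711 0.19811544 0.23013101] [ 2.0e-04  1.0e+00  2.2e-03 -7.0e-04] (np.float64(239.54895555651927), np.float64(176.02261933782785))
```

View pics/wS1.png

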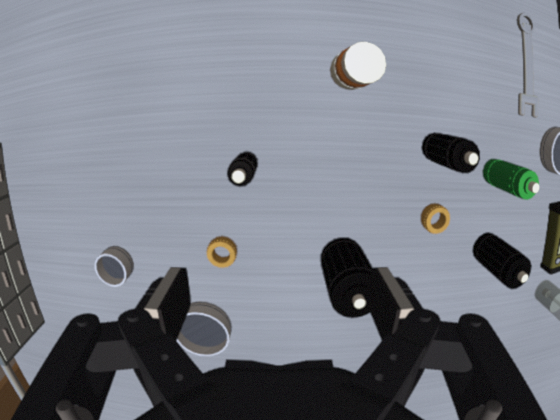

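Wrist view: small cartridge plug at (238,177), predicted (239.5,176); biggest plug at (359,302), medium (472,158), large (522,278), green look-alike (534,187). Small pot rim at (113,267), biggest pot at (205,328). The black one with the smallest body, beside nothing green, is the small cartridge. Now I refine positions.

```bash
python3 - <<'E'
from h import *
from scipy.optimize import least_squares
s,d=pickle.load(open('pics/wS1.pkl','rb')); sc=pickle.load(open('scene.pkl','rb'))
f=d['frame'].astype(int)
for k,(u,v),h,q in (('S',(238,177),.085,(384.1,165.9)),('M',(472,158),.093,(324.2,214.3)),('L',(522,278),.101,(244.7,199.5)),('B',(359,302),.109,(315.6,153.3))):
    sub=f[v-9:v+10,u-9:u+10].min(2)>200; l=cv2.connectedComponentsWithStats(sub.astype(np.uint8)); j=1+np.argmax(l[2][1:,4]); c=l[3][j]+[u-9,v-9]
    o=wray(s,d,*c); t,e=tri(o,ray(sc,*q)); print(k,c.round(1),l[2][j][4],'plane',pl(o,h).round(4),'tri',t.round(4),np.round(e,1))
for k,(u,v) in (('pS',(113,267)),('pB',(205,328))):
    w=32;sub=f[v-w:v+w,u-w:u+w].min(2); t=np.median(sub)+22
    l=cv2.connectedComponentsWithStats((sub>t).astype(np.uint8),connectivity=8); j=1+np.argmax([a[2]*a[3] for a in l[2][1:]]); ys,xs=np.where(l[1]==j)
    q=np.array([pl(wray(s,d,a+u-w,b+v-w),.028)[:2] for a,b in zip(xs,ys)])
    r=least_squares(lambda p:np.hypot(q[:,0]-p[0],q[:,1]-p[1])-p[2],[*q.mean(0),.03],loss='soft_l1',f_scale=.002).x
    print(k,len(q),r.round(4))
E
```

```text
S [238. 176.] 98 plane [0.6131 0.2365 0.085 ] tri [0.6122 0.2363 0.0839] [0.6 0.6]
M [472.8 158.3] 67 plane [0.6374 0.0097 0.093 ] tri [0.6367 0.0082 0.0912] [0.5 0.5]
L [524.4 278. ] 32 plane [ 0.5005 -0.1     0.101 ] tri [ 0.499  -0.102   0.0994] [0.4 0.4]
B [359.4 303. ] 67 plane [0.4925 0.1193 0.109 ] tri [0.4908 0.1187 0.1072] [0.4 0.4]
pS 97 [0.4774 0.4236 0.0235]
pB 1442 [0.393  0.3049 0.0516]
```

```bash
python3 -m pendant '[{"dx":0.0185,"dy":-0.038,"dz":0,"rx":0,"ry":0,"rz":0,"hand":0.085},{"dx":0,"dy":0,"dz":0.025,"rx":0,"ry":0,"rz":0,"hand":0.085},{"dx":0,"dy":0,"dz":0.04,"rx":0,"ry":0,"rz":0,"hand":0.085},{"dx":0,"dy":0,"dz":0.04,"rx":0,"ry":0,"rz":0,"hand":0.085},{"dx":0,"dy":0,"dz":0.04,"rx":0,"ry":0,"rz":0,"hand":0.085},{"dx":0,"dy":0,"dz":0.03,"rx":0,"ry":0,"rz":0,"hand":0.085},{"dx":0,"dy":0,"dz":0.023,"rx":0,"ry":0,"rz":0,"hand":0.085},{"dx":0,"dy":0,"dz":0,"rx":0,"ry":0,"rz":0,"hand":0.085},{"dx":0,"dy":0,"dz":0,"rx":0,"ry":0,"rz":0,"hand":0.085}]'
python3 -m pendant '[{"dx":0,"dy":0,"dz":0,"rx":0,"ry":0,"rz":0,"hand":0.04},{"dx":0,"dy":0,"dz":0,"rx":0,"ry":0,"rz":0,"hand":0.02},{"dx":0,"dy":0,"dz":0,"rx":0,"ry":0,"rz":0,"hand":0.01},{"dx":0,"dy":0,"dz":0,"rx":0,"ry":0,"rz":0,"hand":0.01},{"dx":0,"dy":0,"dz":0,"rx":0,"ry":0,"rz":0,"hand":0.01},{"dx":0,"dy":0,"dz":0,"rx":0,"ry":0,"rz":0,"hand":0.01},{"dx":0,"dy":0,"dz":0,"rx":0,"ry":0,"rz":0,"hand":0.01},{"dx":0,"dy":0,"dz":0,"rx":0,"ry":0,"rz":0,"hand":0.01},{"dx":0,"dy":0,"dz":0,"rx":0,"ry":0,"rz":0,"hand":0.01},{"dx":0,"dy":0,"dz":0,"rx":0,"ry":0,"rz":0,"hand":0.01}]' 40
```

```text
clock: 3.08
position: [0.611, 0.2318, 0.0326]
ee_rot: [0.001, 1.0, -0.0, -0.001]
contact_force: [0.2, -0.2, 0.6]
width: 0.085
gripper_force: 0.0
clock: 3.92
position: [0.6126, 0.2338, 0.0344]
ee_rot: [-0.0, 1.0, 0.001, 0.001]
contact_force: [-1.3, -0.2, 5.8]
width: 0.0249
gripper_force: 39.2
```

```bash
python3 -m pendant '[{"dx":0,"dy":0,"dz":-0.01,"rx":0,"ry":0,"rz":0,"hand":0.01},{"dx":0,"dy":0,"dz":-0.025,"rx":0,"ry":0,"rz":0,"hand":0.01},{"dx":0,"dy":0,"dz":-0.04,"rx":0,"ry":0,"rz":0,"hand":0.01},{"dx":0,"dy":0,"dz":-0.04,"rx":0,"ry":0,"rz":0,"hand":0.01},{"dx":-0.022,"dy":-0.031,"dz":0,"rx":0,"ry":0,"rz":0,"hand":0.01},{"dx":-0.023,"dy":-0.032,"dz":0,"rx":0,"ry":0,"rz":0,"hand":0.01},{"dx":-0.023,"dy":-0.032,"dz":0,"rx":0,"ry":0,"rz":0,"hand":0.01},{"dx":-0.023,"dy":-0.032,"dz":0,"rx":0,"ry":0,"rz":0,"hand":0.01},{"dx":-0.022,"dy":-0.031,"dz":0,"rx":0,"ry":0,"rz":0,"hand":0.01},{"dx":-0.022,"dy":-0.031,"dz":0,"rx":0,"ry":0,"rz":0,"hand":0.01},{"dx":0,"dy":0,"dz":0,"rx":0,"ry":0,"rz":0,"hand":0.01},{"dx":0,"dy":0,"dz":0,"rx":0,"ry":0,"rz":0,"hand":0.01}]'
python3 - <<'E'
from h import *
s,d=wrist('wS2'); print(s['position'],s['ee_rot'].round(4),s['width'],wproj(s,d,s['position']+[0,0,.051]),wproj(s,d,(.4777,.423,.028)))
E
```

```text
clock: 4.92
position: [0.4751, 0.4241, 0.1484]
ee_rot: [0.0, 1.0, 0.002, -0.0]
contact_force: [-0.1, 0.7, -0.2]
width: 0.025
gripper_force: 39.4
[0.47508009 0.42407252 0.14837857] [ 2.0e-04  1.0e+00  2.5e-03 -1.0e-04] 0.02501055590818857 (np.float64(282.5746325669011), np.float64(341.5582676474429)) (np.float64(281.65785515649253), np.float64(201.28936496506918))
```

View pics/wS2.png

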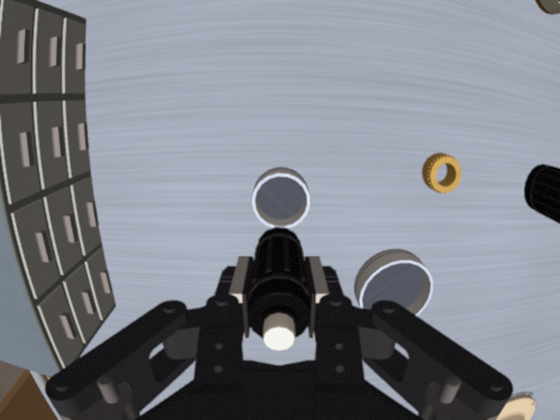

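Wrist view: small cartridge held upright (plug (279,330)), small pot rim at (281,200) as predicted. Lowering.

```bash
python3 -m pendant '[{"dx":0.0025,"dy":0.001,"dz":0.025,"rx":0,"ry":0,"rz":0,"hand":0.01},{"dx":0,"dy":0,"dz":0.03,"rx":0,"ry":0,"rz":0,"hand":0.01},{"dx":0,"dy":0,"dz":0.025,"rx":0,"ry":0,"rz":0,"hand":0.01},{"dx":0,"dy":0,"dz":0.015,"rx":0,"ry":0,"rz":0,"hand":0.01},{"dx":0,"dy":0,"dz":0.008,"rx":0,"ry":0,"rz":0,"hand":0.01},{"dx":0,"dy":0,"dz":0.003,"rx":0,"ry":0,"rz":0,"hand":0.01},{"dx":0,"dy":0,"dz":0,"rx":0,"ry":0,"rz":0,"hand":0.01},{"dx":0,"dy":0,"dz":0,"rx":0,"ry":0,"rz":0,"hand":0.01}]'
for i in 1 2; do python3 -m pendant '[{"dx":0,"dy":0,"dz":0.001,"rx":0,"ry":0,"rz":0,"hand":0.01},{"dx":0,"dy":0,"dz":0,"rx":0,"ry":0,"rz":0,"hand":0.01}]' | sed -n 2,4p; done
```

```text
clock: 5.63
position: [0.4805, 0.4215, 0.0433]
ee_rot: [-0.0, 1.0, 0.0, 0.001]
contact_force: [0.6, -0.8, 0.3]
width: 0.0252
gripper_force: 39.4
position: [0.4801, 0.4218, 0.0424]
ee_rot: [-0.001, 1.0, 0.0, 0.001]
contact_force: [-0.0, -0.3, -1.0]
position: [0.4795, 0.4216, 0.0407]
ee_rot: [-0.0, 1.0, 0.001, 0.0]
contact_force: [-0.1, -0.7, -1.5]
```

```bash
for i in 1 2 3; do python3 -m pendant '[{"dx":0,"dy":0,"dz":0.001,"rx":0,"ry":0,"rz":0,"hand":0.01},{"dx":0,"dy":0,"dz":0,"rx":0,"ry":0,"rz":0,"hand":0.01}]' | sed -n 2,4p; done
```

```text
position: [0.4792, 0.4214, 0.0392]
ee_rot: [0.0, 1.0, 0.001, 0.0]
contact_force: [0.0, 0.9, -0.2]
position: [0.4794, 0.4216, 0.0385]
ee_rot: [-0.0, 1.0, 0.0, 0.0]
contact_force: [-0.2, 0.1, 0.8]
position: [0.4795, 0.4216, 0.0384]
ee_rot: [-0.0, 1.0, 0.0, 0.0]
contact_force: [-1.0, -1.1, 7.1]
```

```bash
python3 -m pendant '[{"dx":0,"dy":0,"dz":0,"rx":0,"ry":0,"rz":0,"hand":0.03},{"dx":0,"dy":0,"dz":0,"rx":0,"ry":0,"rz":0,"hand":0.04},{"dx":0,"dy":0,"dz":0,"rx":0,"ry":0,"rz":0,"hand":0.06},{"dx":0,"dy":0,"dz":0,"rx":0,"ry":0,"rz":0,"hand":0.085},{"dx":0,"dy":0,"dz":0,"rx":0,"ry":0,"rz":0,"hand":0.085},{"dx":0,"dy":0,"dz":0,"rx":0,"ry":0,"rz":0,"hand":0.085},{"dx":0,"dy":0,"dz":-0.02,"rx":0,"ry":0,"rz":0,"hand":0.085},{"dx":0,"dy":0,"dz":-0.035,"rx":0,"ry":0,"rz":0,"hand":0.085},{"dx":0,"dy":0,"dz":-0.04,"rx":0,"ry":0,"rz":0,"hand":0.085},{"dx":0,"dy":0,"dz":-0.04,"rx":0,"ry":0,"rz":0,"hand":0.085},{"dx":0,"dy":0,"dz":-0.035,"rx":0,"ry":0,"rz":0,"hand":0.085}]'
python3 -m pendant '[{"dx":0.0144,"dy":0.0376,"dz":0,"rx":0,"ry":0,"rz":0,"hand":0.085},{"dx":0.0144,"dy":0.0376,"dz":0,"rx":0,"ry":0,"rz":0,"hand":0.085},{"dx":0.0144,"dy":0.0376,"dz":0,"rx":0,"ry":0,"rz":0,"hand":0.085},{"dx":0.0144,"dy":0.0376,"dz":0,"rx":0,"ry":0,"rz":0,"hand":0.085},{"dx":0.0144,"dy":0.0376,"dz":0,"rx":0,"ry":0,"rz":0,"hand":0.085},{"dx":0.0144,"dy":0.0376,"dz":0,"rx":0,"ry":0,"rz":0,"hand":0.085},{"dx":0.0144,"dy":0.0376,"dz":0,"rx":0,"ry":0,"rz":0,"hand":0.085},{"dx":0.0144,"dy":0.0376,"dz":0,"rx":0,"ry":0,"rz":0,"hand":0.085},{"dx":0.0144,"dy":0.0376,"dz":0,"rx":0,"ry":0,"rz":0,"hand":0.085},{"dx":0.0144,"dy":0.0376,"dz":0,"rx":0,"ry":0,"rz":0,"hand":0.085},{"dx":0.0144,"dy":0.0376,"dz":0,"rx":0,"ry":0,"rz":0,"hand":0.085},{"dx":0,"dy":0,"dz":0,"rx":0,"ry":0,"rz":0,"hand":0.085}]'
python3 - <<'E'
from h import *
s,d=wrist('wM1'); print(s['position'],s['ee_rot'].round(4),wproj(s,d,(.637,.008,.093)),wproj(s,d,(.6116,-.092,.093)),wproj(s,d,(.6510,-.217,.028)))
d2=manip.get_image('side'); cv2.imwrite('t.png',d2['frame'][:,:,::-1])
a=cv2.resize(d['frame'][100:340,180:560],None,fx=2,fy=2)
b=cv2.resize(d2['frame'][360:420,160:260],None,fx=2.5,fy=2.5)
a[-150:,:250]=b[:150,:250]
cv2.imwrite('pics/wM1c.png',a[:,:,::-1])
E
```

```text
clock: 7.38
position: [0.4795, 0.4216, 0.2098]
ee_rot: [-0.0, 1.0, 0.0, 0.001]
contact_force: [-0.0, -0.0, 0.8]
width: 0.0851
gripper_force: 0.0
clock: 8.38
position: [0.6409, 0.0002, 0.2068]
ee_rot: [0.003, 1.0, -0.003, 0.001]
contact_force: [0.6, 0.6, -0.1]
width: 0.0849
gripper_force: 0.0
[6.40880518e-01 1.97232070e-04 2.06771249e-01] [ 0.0027  1.     -0.0026  0.0012] (np.float64(270.3113617884683), np.float64(211.46388134729426)) (np.float64(384.0298986248954), np.float64(238.01893238417443)) (np.float64(469.0683413645993), np.float64(180.96636554983027))
```

View pics/wM1c.png

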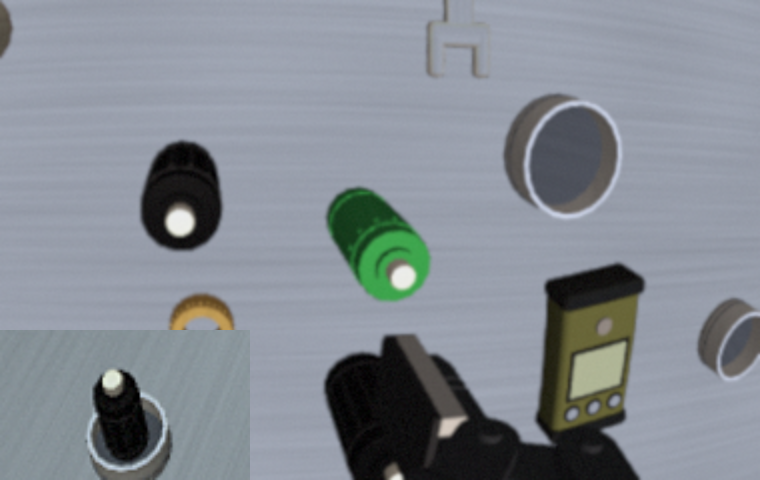

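Crop: black medium cartridge's plug at image (270,210), predicted (270,211); green look-alike plug at (381,238) is left alone. The inset shows the small cartridge upright inside its pot. Settle, then pick up the medium one.

```bash
python3 -m pendant '[{"dx":0,"dy":0,"dz":0,"rx":0,"ry":0,"rz":0,"hand":0.085},{"dx":0,"dy":0,"dz":0,"rx":0,"ry":0,"rz":0,"hand":0.085}]'
```

```text
clock: 8.65
position: [0.6375, 0.0093, 0.2073]
ee_rot: [-0.0, 1.0, 0.001, -0.0]
contact_force: [-0.8, 0.6, -0.5]
width: 0.0854
gripper_force: 0.0
```

```bash
python3 -m pendant '[{"dx":0,"dy":0.001,"dz":0.02,"rx":0,"ry":0,"rz":0,"hand":0.085},{"dx":0,"dy":0,"dz":0.035,"rx":0,"ry":0,"rz":0,"hand":0.085},{"dx":0,"dy":0,"dz":0.035,"rx":0,"ry":0,"rz":0,"hand":0.085},{"dx":0,"dy":0,"dz":0.035,"rx":0,"ry":0,"rz":0,"hand":0.085},{"dx":0,"dy":0,"dz":0.03,"rx":0,"ry":0,"rz":0,"hand":0.085},{"dx":0,"dy":0,"dz":0.012,"rx":0,"ry":0,"rz":0,"hand":0.085},{"dx":0,"dy":0,"dz":0,"rx":0,"ry":0,"rz":0,"hand":0.085},{"dx":0,"dy":0,"dz":0,"rx":0,"ry":0,"rz":0,"hand":0.085},{"dx":0,"dy":0,"dz":0,"rx":0,"ry":0,"rz":0,"hand":0.085}]'
python3 -m pendant '[{"dx":0,"dy":0,"dz":0,"rx":0,"ry":0,"rz":0,"hand":0.05},{"dx":0,"dy":0,"dz":0,"rx":0,"ry":0,"rz":0,"hand":0.03},{"dx":0,"dy":0,"dz":0,"rx":0,"ry":0,"rz":0,"hand":0.02},{"dx":0,"dy":0,"dz":0,"rx":0,"ry":0,"rz":0,"hand":0.02},{"dx":0,"dy":0,"dz":0,"rx":0,"ry":0,"rz":0,"hand":0.02},{"dx":0,"dy":0,"dz":0,"rx":0,"ry":0,"rz":0,"hand":0.02},{"dx":0,"dy":0,"dz":0,"rx":0,"ry":0,"rz":0,"hand":0.02},{"dx":0,"dy":0,"dz":0,"rx":0,"ry":0,"rz":0,"hand":0.02},{"dx":0,"dy":0,"dz":0,"rx":0,"ry":0,"rz":0,"hand":0.02},{"dx":0,"dy":0,"dz":0,"rx":0,"ry":0,"rz":0,"hand":0.02}]' 45
```

```text
clock: 9.4
position: [0.6392, 0.0079, 0.0418]
ee_rot: [0.0, 1.0, 0.001, 0.001]
contact_force: [-0.6, 0.1, 0.2]
width: 0.0853
gripper_force: 0.0
clock: 10.23
position: [0.6387, 0.0069, 0.0412]
ee_rot: [0.0, 1.0, 0.0, 0.001]
contact_force: [-1.4, 0.8, 5.9]
width: 0.0348
gripper_force: 44.9
```

```bash
python3 -m pendant '[{"dx":0,"dy":0,"dz":-0.01,"rx":0,"ry":0,"rz":0,"hand":0.02},{"dx":0,"dy":0,"dz":-0.025,"rx":0,"ry":0,"rz":0,"hand":0.02},{"dx":0,"dy":0,"dz":-0.04,"rx":0,"ry":0,"rz":0,"hand":0.02},{"dx":0,"dy":0,"dz":-0.04,"rx":0,"ry":0,"rz":0,"hand":0.02},{"dx":0,"dy":0,"dz":-0.035,"rx":0,"ry":0,"rz":0,"hand":0.02},{"dx":0,"dy":0,"dz":-0.02,"rx":0,"ry":0,"rz":0,"hand":0.02}]' | sed -n 2p
python3 -m pendant '[{"dx":-0.006,"dy":0.0195,"dz":0,"rx":0,"ry":0,"rz":0,"hand":0.02},{"dx":-0.0115,"dy":0.0387,"dz":0,"rx":0,"ry":0,"rz":0,"hand":0.02},{"dx":-0.0115,"dy":0.0387,"dz":0,"rx":0,"ry":0,"rz":0,"hand":0.02},{"dx":-0.0115,"dy":0.0387,"dz":0,"rx":0,"ry":0,"rz":0,"hand":0.02},{"dx":-0.0115,"dy":0.0387,"dz":0,"rx":0,"ry":0,"rz":0,"hand":0.02},{"dx":-0.0115,"dy":0.0387,"dz":0,"rx":0,"ry":0,"rz":0,"hand":0.02},{"dx":-0.0115,"dy":0.0387,"dz":0,"rx":0,"ry":0,"rz":0,"hand":0.02},{"dx":-0.0115,"dy":0.0387,"dz":0,"rx":0,"ry":0,"rz":0,"hand":0.02},{"dx":-0.0115,"dy":0.0387,"dz":0,"rx":0,"ry":0,"rz":0,"hand":0.02},{"dx":-0.0115,"dy":0.0387,"dz":0,"rx":0,"ry":0,"rz":0,"hand":0.02},{"dx":-0.0115,"dy":0.0387,"dz":0,"rx":0,"ry":0,"rz":0,"hand":0.02},{"dx":-0.006,"dy":0.0195,"dz":0,"rx":0,"ry":0,"rz":0,"hand":0.02}]'
python3 -m pendant '[{"dx":0,"dy":0,"dz":0,"rx":0,"ry":0,"rz":0,"hand":0.02},{"dx":0,"dy":0,"dz":0,"rx":0,"ry":0,"rz":0,"hand":0.02},{"dx":0,"dy":0,"dz":0,"rx":0,"ry":0,"rz":0,"hand":0.02}]'
cat >> h.py <<'E'
def potfit(s,d,guess,r,w=40):
    from scipy.optimize import least_squares
    f=d['frame'].astype(int); u,v=map(int,wproj(s,d,[*guess,.028])); y0,x0=max(v-w,0),max(u-w,0); sub=f[y0:v+w,x0:u+w].min(2)
    ys,xs=np.where(sub>np.median(sub)+20); q=np.array([pl(wray(s,d,a+x0,b+y0),.028)[:2] for a,b in zip(xs,ys)])
    q=q[abs(np.hypot(*(q-guess).T)-r)<.008]
    p=least_squares(lambda p:np.hypot(q[:,0]-p[0],q[:,1]-p[1])-p[2],[*guess,r],loss='soft_l1',f_scale=.001).x
    return (u,v),len(q),p.round(4)
E
python3 - <<'E'
from h import *
s,d=wrist('wM2'); print(s['position'],potfit(s,d,(.5125,-.4185),.029))
E
```

```text
position: [0.6395, 0.0068, 0.2153]
clock: 11.73
position: [0.5092, -0.424, 0.2099]
ee_rot: [0.001, 1.0, -0.001, -0.001]
contact_force: [-0.4, 0.4, -0.9]
width: 0.035
gripper_force: 45.3
clock: 11.98
position: [0.5113, -0.4182, 0.21]
ee_rot: [-0.001, 1.0, 0.0, -0.0]
contact_force: [-0.3, 0.1, -1.3]
width: 0.0351
gripper_force: 45.3
[ 0.51129584 -0.41820812  0.21000339] ((280, 185), 449, array([ 0.5127, -0.4186,  0.0284]))
```

View pics/wM2.png

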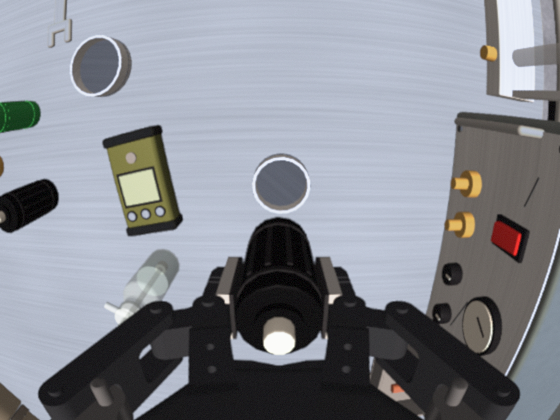

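Medium cartridge held upright; medium pot at (281,184), fit (0.513, -0.419) agrees. Lowering.

```bash
python3 -m pendant '[{"dx":0.002,"dy":0,"dz":0.02,"rx":0,"ry":0,"rz":0,"hand":0.02},{"dx":0,"dy":0,"dz":0.035,"rx":0,"ry":0,"rz":0,"hand":0.02},{"dx":0,"dy":0,"dz":0.035,"rx":0,"ry":0,"rz":0,"hand":0.02},{"dx":0,"dy":0,"dz":0.03,"rx":0,"ry":0,"rz":0,"hand":0.02},{"dx":0,"dy":0,"dz":0.02,"rx":0,"ry":0,"rz":0,"hand":0.02},{"dx":0,"dy":0,"dz":0.012,"rx":0,"ry":0,"rz":0,"hand":0.02},{"dx":0,"dy":0,"dz":0.008,"rx":0,"ry":0,"rz":0,"hand":0.02},{"dx":0,"dy":0,"dz":0,"rx":0,"ry":0,"rz":0,"hand":0.02},{"dx":0,"dy":0,"dz":0,"rx":0,"ry":0,"rz":0,"hand":0.02},{"dx":0,"dy":0,"dz":0,"rx":0,"ry":0,"rz":0,"hand":0.02}]'
for i in 1 2 3 4; do python3 -m pendant '[{"dx":0,"dy":0,"dz":0.001,"rx":0,"ry":0,"rz":0,"hand":0.02},{"dx":0,"dy":0,"dz":0,"rx":0,"ry":0,"rz":0,"hand":0.02}]' | grep -E 'pos|cont'; done
```

```text
clock: 12.87
position: [0.5146, -0.4199, 0.0521]
ee_rot: [0.001, 1.0, 0.001, 0.001]
contact_force: [-0.1, -0.6, -0.5]
width: 0.035
gripper_force: 45.3
position: [0.514, -0.4197, 0.0506]
contact_force: [0.8, -0.5, -0.6]
position: [0.5135, -0.4193, 0.0487]
contact_force: [0.2, 0.6, -1.5]
position: [0.5133, -0.4191, 0.0472]
contact_force: [0.5, -0.9, -1.5]
position: [0.5134, -0.419, 0.0461]
contact_force: [1.3, 0.7, -1.2]
```

```bash
for i in 1 2 3; do python3 -m pendant '[{"dx":0,"dy":0,"dz":0.0007,"rx":0,"ry":0,"rz":0,"hand":0.02},{"dx":0,"dy":0,"dz":0,"rx":0,"ry":0,"rz":0,"hand":0.02}]' | grep -E 'pos|cont'; done
```

```text
position: [0.5134, -0.4191, 0.0454]
contact_force: [-0.3, 0.4, -1.8]
position: [0.5135, -0.4191, 0.0453]
contact_force: [-0.7, 0.1, 2.1]
position: [0.5135, -0.4191, 0.0453]
contact_force: [-1.7, 0.3, 6.1]
```

```bash
python3 -m pendant '[{"dx":0,"dy":0,"dz":0,"rx":0,"ry":0,"rz":0,"hand":0.04},{"dx":0,"dy":0,"dz":0,"rx":0,"ry":0,"rz":0,"hand":0.05},{"dx":0,"dy":0,"dz":0,"rx":0,"ry":0,"rz":0,"hand":0.065},{"dx":0,"dy":0,"dz":0,"rx":0,"ry":0,"rz":0,"hand":0.085},{"dx":0,"dy":0,"dz":0,"rx":0,"ry":0,"rz":0,"hand":0.085},{"dx":0,"dy":0,"dz":0,"rx":0,"ry":0,"rz":0,"hand":0.085},{"dx":0,"dy":0,"dz":-0.02,"rx":0,"ry":0,"rz":0,"hand":0.085},{"dx":0,"dy":0,"dz":-0.035,"rx":0,"ry":0,"rz":0,"hand":0.085},{"dx":0,"dy":0,"dz":-0.04,"rx":0,"ry":0,"rz":0,"hand":0.085},{"dx":0,"dy":0,"dz":-0.04,"rx":0,"ry":0,"rz":0,"hand":0.085},{"dx":0,"dy":0,"dz":-0.03,"rx":0,"ry":0,"rz":0,"hand":0.085}]' | grep -E 'pos|wid'
python3 -m pendant '[{"dx":-0.0015,"dy":-0.0353,"dz":0,"rx":0,"ry":0,"rz":0,"hand":0.085},{"dx":-0.0015,"dy":-0.0353,"dz":0,"rx":0,"ry":0,"rz":0,"hand":0.085},{"dx":-0.0015,"dy":-0.0353,"dz":0,"rx":0,"ry":0,"rz":0,"hand":0.085},{"dx":-0.0015,"dy":-0.0353,"dz":0,"rx":0,"ry":0,"rz":0,"hand":0.085},{"dx":-0.0015,"dy":-0.0353,"dz":0,"rx":0,"ry":0,"rz":0,"hand":0.085},{"dx":-0.0015,"dy":-0.0353,"dz":0,"rx":0,"ry":0,"rz":0,"hand":0.085},{"dx":-0.0015,"dy":-0.0353,"dz":0,"rx":0,"ry":0,"rz":0,"hand":0.085},{"dx":-0.0015,"dy":-0.0353,"dz":0,"rx":0,"ry":0,"rz":0,"hand":0.085},{"dx":-0.0015,"dy":-0.0353,"dz":0,"rx":0,"ry":0,"rz":0,"hand":0.085},{"dx":0,"dy":0,"dz":0,"rx":0,"ry":0,"rz":0,"hand":0.085},{"dx":0,"dy":0,"dz":0,"rx":0,"ry":0,"rz":0,"hand":0.085},{"dx":0,"dy":0,"dz":0,"rx":0,"ry":0,"rz":0,"hand":0.085}]'
cat >> h.py <<'E'
def plug(s,d,g):
    f=d['frame'].astype(int); u,v=map(int,wproj(s,d,g)); m=(f[v-16:v+17,u-16:u+17].min(2)>200).astype(np.uint8)
    l=cv2.connectedComponentsWithStats(m); j=1+np.argmax(l[2][1:,4]); c=l[3][j]+[u-16,v-16]; return c.round(1),l[2][j][4],pl(wray(s,d,*c),g[2]).round(4)
E
python3 - <<'E'
from h import *
s,d=wrist('wL1'); print(s['position'],plug(s,d,(.5,-.1015,.101)),potfit(s,d,(.651,-.217),.033))
d2=manip.get_image('scene')['frame']
a=np.concatenate([cv2.resize(d['frame'],(400,300)),cv2.resize(d2[270:330,83:163],(400,300),interpolation=2)],1); cv2.imwrite('pics/wL1c.png',a[:,:,::-1])
E
```

```text
position: [0.514, -0.4197, 0.2128]
width: 0.085
clock: 15.95
position: [0.4999, -0.1017, 0.2094]
ee_rot: [0.001, 1.0, 0.001, 0.0]
contact_force: [-0.1, -0.2, -0.0]
width: 0.085
gripper_force: 0.0
[ 0.49993441 -0.10173087  0.20940885] (array([279.8, 208.4]), np.int32(125), array([ 0.5001, -0.1013,  0.101 ])) ((393, 45), 449, array([ 0.6519, -0.2145,  0.0334]))
```

View pics/wL1c.png

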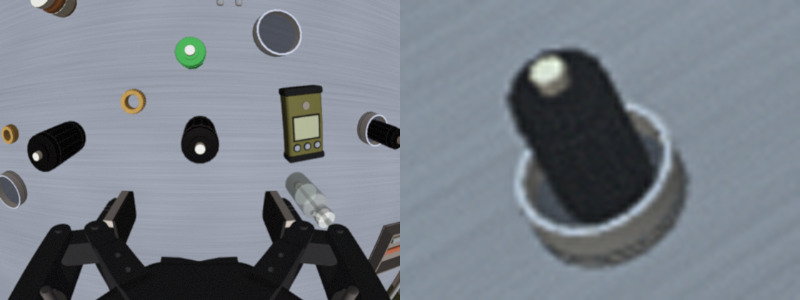

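The right panel shows the medium cartridge standing in its pot. The large plug is at (280,208) in the wrist view, position (0.500, -0.101), as expected. Grasping it.

```bash
python3 -m pendant '[{"dx":0,"dy":0,"dz":0.02,"rx":0,"ry":0,"rz":0,"hand":0.085},{"dx":0,"dy":0,"dz":0.035,"rx":0,"ry":0,"rz":0,"hand":0.085},{"dx":0,"dy":0,"dz":0.035,"rx":0,"ry":0,"rz":0,"hand":0.085},{"dx":0,"dy":0,"dz":0.035,"rx":0,"ry":0,"rz":0,"hand":0.085},{"dx":0,"dy":0,"dz":0.025,"rx":0,"ry":0,"rz":0,"hand":0.085},{"dx":0,"dy":0,"dz":0.012,"rx":0,"ry":0,"rz":0,"hand":0.085},{"dx":0,"dy":0,"dz":0,"rx":0,"ry":0,"rz":0,"hand":0.085},{"dx":0,"dy":0,"dz":0,"rx":0,"ry":0,"rz":0,"hand":0.085},{"dx":0,"dy":0,"dz":0,"rx":0,"ry":0,"rz":0,"hand":0.085}]' | grep -E 'pos|cont'
python3 -m pendant '[{"dx":0,"dy":0,"dz":0,"rx":0,"ry":0,"rz":0,"hand":0.06},{"dx":0,"dy":0,"dz":0,"rx":0,"ry":0,"rz":0,"hand":0.045},{"dx":0,"dy":0,"dz":0,"rx":0,"ry":0,"rz":0,"hand":0.03},{"dx":0,"dy":0,"dz":0,"rx":0,"ry":0,"rz":0,"hand":0.03},{"dx":0,"dy":0,"dz":0,"rx":0,"ry":0,"rz":0,"hand":0.03},{"dx":0,"dy":0,"dz":0,"rx":0,"ry":0,"rz":0,"hand":0.03},{"dx":0,"dy":0,"dz":0,"rx":0,"ry":0,"rz":0,"hand":0.03},{"dx":0,"dy":0,"dz":0,"rx":0,"ry":0,"rz":0,"hand":0.03},{"dx":0,"dy":0,"dz":0,"rx":0,"ry":0,"rz":0,"hand":0.03}]' 50
```

```text
position: [0.5008, -0.1026, 0.048]
contact_force: [-0.2, 0.7, 1.3]
clock: 17.55
position: [0.5003, -0.1017, 0.0482]
ee_rot: [0.0, 1.0, 0.001, 0.001]
contact_force: [-0.8, -0.7, 6.6]
width: 0.0449
gripper_force: 50.3
```

```bash
python3 -m pendant '[{"dx":0,"dy":0,"dz":-0.01,"rx":0,"ry":0,"rz":0,"hand":0.03},{"dx":0,"dy":0,"dz":-0.025,"rx":0,"ry":0,"rz":0,"hand":0.03},{"dx":0,"dy":0,"dz":-0.04,"rx":0,"ry":0,"rz":0,"hand":0.03},{"dx":0,"dy":0,"dz":-0.04,"rx":0,"ry":0,"rz":0,"hand":0.03},{"dx":0,"dy":0,"dz":-0.035,"rx":0,"ry":0,"rz":0,"hand":0.03},{"dx":0,"dy":0,"dz":-0.02,"rx":0,"ry":0,"rz":0,"hand":0.03}]' | sed -n 2p
python3 -m pendant '[{"dx":0.0126,"dy":0.0095,"dz":0,"rx":0,"ry":0,"rz":0,"hand":0.03},{"dx":0.0252,"dy":0.019,"dz":0,"rx":0,"ry":0,"rz":0,"hand":0.03},{"dx":0.0252,"dy":0.019,"dz":0,"rx":0,"ry":0,"rz":0,"hand":0.03},{"dx":0.0252,"dy":0.019,"dz":0,"rx":0,"ry":0,"rz":0,"hand":0.03},{"dx":0.0252,"dy":0.019,"dz":0,"rx":0,"ry":0,"rz":0,"hand":0.03},{"dx":0.0252,"dy":0.019,"dz":0,"rx":0,"ry":0,"rz":0,"hand":0.03},{"dx":0.0126,"dy":0.0098,"dz":0,"rx":0,"ry":0,"rz":0,"hand":0.03},{"dx":0,"dy":0,"dz":0,"rx":0,"ry":0,"rz":0,"hand":0.03},{"dx":0,"dy":0,"dz":0,"rx":0,"ry":0,"rz":0,"hand":0.03},{"dx":0,"dy":0,"dz":0,"rx":0,"ry":0,"rz":0,"hand":0.03}]'
python3 - <<'E'
from h import *
s,d=wrist('wL2'); print(s['position'],potfit(s,d,(.651,-.217),.033))
E
```

```text
position: [0.501, -0.1017, 0.222]
clock: 18.88
position: [0.6499, -0.2147, 0.217]
ee_rot: [-0.001, 1.0, 0.001, -0.001]
contact_force: [-0.0, 0.5, -1.1]
width: 0.0452
gripper_force: 51.4
[ 0.64989066 -0.21473418  0.21695063] ((282, 184), 1544, array([ 0.6517, -0.216 ,  0.036 ]))
```

View pics/wL2.png

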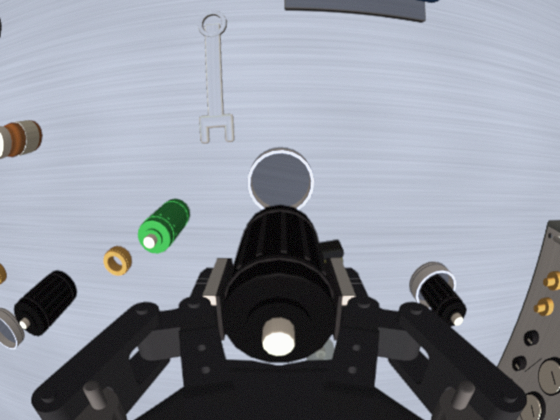

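Large cartridge upright in the grip, large pot at (281,182) where predicted. Lowering.

```bash
python3 -m pendant '[{"dx":0.0015,"dy":0.001,"dz":0.02,"rx":0,"ry":0,"rz":0,"hand":0.03},{"dx":0,"dy":0,"dz":0.035,"rx":0,"ry":0,"rz":0,"hand":0.03},{"dx":0,"dy":0,"dz":0.035,"rx":0,"ry":0,"rz":0,"hand":0.03},{"dx":0,"dy":0,"dz":0.03,"rx":0,"ry":0,"rz":0,"hand":0.03},{"dx":0,"dy":0,"dz":0.02,"rx":0,"ry":0,"rz":0,"hand":0.03},{"dx":0,"dy":0,"dz":0.012,"rx":0,"ry":0,"rz":0,"hand":0.03},{"dx":0,"dy":0,"dz":0.006,"rx":0,"ry":0,"rz":0,"hand":0.03},{"dx":0,"dy":0,"dz":0.002,"rx":0,"ry":0,"rz":0,"hand":0.03},{"dx":0,"dy":0,"dz":0,"rx":0,"ry":0,"rz":0,"hand":0.03},{"dx":0,"dy":0,"dz":0,"rx":0,"ry":0,"rz":0,"hand":0.03},{"dx":0,"dy":0,"dz":0,"rx":0,"ry":0,"rz":0,"hand":0.03}]' | grep -E 'pos|cont'
for i in 1 2 3 4; do python3 -m pendant '[{"dx":0,"dy":0,"dz":0.0008,"rx":0,"ry":0,"rz":0,"hand":0.03},{"dx":0,"dy":0,"dz":0,"rx":0,"ry":0,"rz":0,"hand":0.03}]' | grep -E 'pos|cont'; done
```

```text
position: [0.6536, -0.2171, 0.0591]
contact_force: [0.1, 0.1, -1.1]
position: [0.6529, -0.2168, 0.0572]
contact_force: [0.0, 0.3, -1.6]
position: [0.6525, -0.2166, 0.0557]
contact_force: [-0.0, 0.0, -0.5]
position: [0.6524, -0.2166, 0.0546]
contact_force: [-0.1, -0.6, -2.2]
position: [0.6524, -0.2166, 0.0538]
contact_force: [1.6, 0.2, -0.6]
```

```bash
for i in 1 2 3; do python3 -m pendant '[{"dx":0,"dy":0,"dz":0.0007,"rx":0,"ry":0,"rz":0,"hand":0.03},{"dx":0,"dy":0,"dz":0,"rx":0,"ry":0,"rz":0,"hand":0.03}]' | grep -E 'pos|cont'; done
```

```text
position: [0.6524, -0.2166, 0.0531]
contact_force: [0.1, 1.0, -1.2]
position: [0.6524, -0.2166, 0.0525]
contact_force: [0.6, 0.1, -0.6]
position: [0.6526, -0.2166, 0.0523]
contact_force: [-0.4, 0.2, 1.3]
```

```bash
python3 -m pendant '[{"dx":0,"dy":0,"dz":0.0006,"rx":0,"ry":0,"rz":0,"hand":0.03},{"dx":0,"dy":0,"dz":0,"rx":0,"ry":0,"rz":0,"hand":0.03}]' | grep -E 'pos|cont'
python3 -m pendant '[{"dx":0,"dy":0,"dz":0,"rx":0,"ry":0,"rz":0,"hand":0.05},{"dx":0,"dy":0,"dz":0,"rx":0,"ry":0,"rz":0,"hand":0.06},{"dx":0,"dy":0,"dz":0,"rx":0,"ry":0,"rz":0,"hand":0.07},{"dx":0,"dy":0,"dz":0,"rx":0,"ry":0,"rz":0,"hand":0.085},{"dx":0,"dy":0,"dz":0,"rx":0,"ry":0,"rz":0,"hand":0.085},{"dx":0,"dy":0,"dz":0,"rx":0,"ry":0,"rz":0,"hand":0.085},{"dx":0,"dy":0,"dz":-0.02,"rx":0,"ry":0,"rz":0,"hand":0.085},{"dx":0,"dy":0,"dz":-0.035,"rx":0,"ry":0,"rz":0,"hand":0.085},{"dx":0,"dy":0,"dz":-0.04,"rx":0,"ry":0,"rz":0,"hand":0.085},{"dx":0,"dy":0,"dz":-0.04,"rx":0,"ry":0,"rz":0,"hand":0.085},{"dx":0,"dy":0,"dz":-0.03,"rx":0,"ry":0,"rz":0,"hand":0.085}]' | grep -E 'pos|wid'
python3 -m pendant '[{"dx":-0.016,"dy":-0.0335,"dz":0,"rx":0,"ry":0,"rz":0,"hand":0.085},{"dx":-0.016,"dy":-0.0335,"dz":0,"rx":0,"ry":0,"rz":0,"hand":0.085},{"dx":-0.016,"dy":-0.0335,"dz":0,"rx":0,"ry":0,"rz":0,"hand":0.085},{"dx":-0.016,"dy":-0.0335,"dz":0,"rx":0,"ry":0,"rz":0,"hand":0.085},{"dx":-0.016,"dy":-0.0335,"dz":0,"rx":0,"ry":0,"rz":0,"hand":0.085},{"dx":-0.016,"dy":-0.0335,"dz":0,"rx":0,"ry":0,"rz":0,"hand":0.085},{"dx":-0.016,"dy":-0.0335,"dz":0,"rx":0,"ry":0,"rz":0,"hand":0.085},{"dx":-0.016,"dy":-0.0335,"dz":0,"rx":0,"ry":0,"rz":0,"hand":0.085},{"dx":-0.016,"dy":-0.0335,"dz":0,"rx":0,"ry":0,"rz":0,"hand":0.085},{"dx":-0.016,"dy":-0.0335,"dz":0,"rx":0,"ry":0,"rz":0,"hand":0.085},{"dx":0,"dy":0,"dz":0,"rx":0,"ry":0,"rz":0,"hand":0.085},{"dx":0,"dy":0,"dz":0,"rx":0,"ry":0,"rz":0,"hand":0.085}]' >/dev/null
python3 -m pendant '[{"dx":0,"dy":0,"dz":0,"rx":0,"ry":0,"rz":0,"hand":0.085},{"dx":0,"dy":0,"dz":0,"rx":0,"ry":0,"rz":0,"hand":0.085}]'
python3 - <<'E'
from h import *
s,d=wrist('wB1'); print(s['position'],plug(s,d,(.492,.1185,.109)))
d2=manip.get_image('scene')['frame']
a=np.concatenate([cv2.resize(d['frame'],(400,300)),cv2.resize(d2[250:310,207:287],(400,300),interpolation=2)],1); cv2.imwrite('pics/wB1c.png',a[:,:,::-1])
E
```

```text
position: [0.6526, -0.2166, 0.0523]
contact_force: [-1.6, 1.2, 4.6]
position: [0.6532, -0.2169, 0.22]
width: 0.0848
clock: 23.27
position: [0.4929, 0.1174, 0.2163]
ee_rot: [0.0, 1.0, -0.0, 0.0]
contact_force: [1.1, -0.0, 0.4]
width: 0.0851
gripper_force: 0.0
[0.49294085 0.117366   0.21633776] (array([278.2, 210.1]), np.int32(123), array([0.4921, 0.1191, 0.109 ]))
```

View pics/wB1c.png

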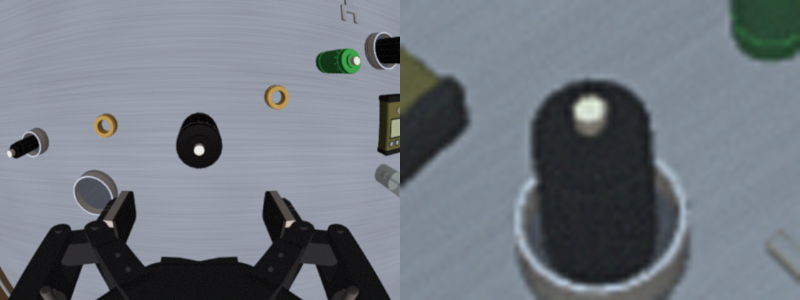

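The right panel shows the large cartridge standing in its pot. The biggest plug is at (278,210) in the wrist view, position (0.492, 0.119). Grasping it.

```bash
python3 -m pendant '[{"dx":-0.001,"dy":-0.0015,"dz":0.02,"rx":0,"ry":0,"rz":0,"hand":0.085},{"dx":0,"dy":0,"dz":0.035,"rx":0,"ry":0,"rz":0,"hand":0.085},{"dx":0,"dy":0,"dz":0.035,"rx":0,"ry":0,"rz":0,"hand":0.085},{"dx":0,"dy":0,"dz":0.035,"rx":0,"ry":0,"rz":0,"hand":0.085},{"dx":0,"dy":0,"dz":0.025,"rx":0,"ry":0,"rz":0,"hand":0.085},{"dx":0,"dy":0,"dz":0.01,"rx":0,"ry":0,"rz":0,"hand":0.085},{"dx":0,"dy":0,"dz":0,"rx":0,"ry":0,"rz":0,"hand":0.085},{"dx":0,"dy":0,"dz":0,"rx":0,"ry":0,"rz":0,"hand":0.085},{"dx":0,"dy":0,"dz":0,"rx":0,"ry":0,"rz":0,"hand":0.085}]' | grep -E 'pos|cont'
python3 -m pendant '[{"dx":0,"dy":0,"dz":0,"rx":0,"ry":0,"rz":0,"hand":0.07},{"dx":0,"dy":0,"dz":0,"rx":0,"ry":0,"rz":0,"hand":0.055},{"dx":0,"dy":0,"dz":0,"rx":0,"ry":0,"rz":0,"hand":0.04},{"dx":0,"dy":0,"dz":0,"rx":0,"ry":0,"rz":0,"hand":0.04},{"dx":0,"dy":0,"dz":0,"rx":0,"ry":0,"rz":0,"hand":0.04},{"dx":0,"dy":0,"dz":0,"rx":0,"ry":0,"rz":0,"hand":0.04},{"dx":0,"dy":0,"dz":0,"rx":0,"ry":0,"rz":0,"hand":0.04},{"dx":0,"dy":0,"dz":0,"rx":0,"ry":0,"rz":0,"hand":0.04},{"dx":0,"dy":0,"dz":0,"rx":0,"ry":0,"rz":0,"hand":0.04}]' 60
```

```text
position: [0.493, 0.1196, 0.0578]
contact_force: [-0.7, -0.8, 0.8]
clock: 24.87
position: [0.4923, 0.1196, 0.0579]
ee_rot: [0.0, 1.0, 0.001, 0.002]
contact_force: [-0.9, -1.7, 5.1]
width: 0.0549
gripper_force: 62.3
```

```bash
python3 -m pendant '[{"dx":0,"dy":0,"dz":-0.01,"rx":0,"ry":0,"rz":0,"hand":0.04},{"dx":0,"dy":0,"dz":-0.025,"rx":0,"ry":0,"rz":0,"hand":0.04},{"dx":0,"dy":0,"dz":-0.04,"rx":0,"ry":0,"rz":0,"hand":0.04},{"dx":0,"dy":0,"dz":-0.04,"rx":0,"ry":0,"rz":0,"hand":0.04},{"dx":0,"dy":0,"dz":-0.03,"rx":0,"ry":0,"rz":0,"hand":0.04},{"dx":0,"dy":0,"dz":-0.02,"rx":0,"ry":0,"rz":0,"hand":0.04}]' | sed -n 2p
python3 -m pendant '[{"dx":-0.0079,"dy":-0.0133,"dz":0,"rx":0,"ry":0,"rz":0,"hand":0.04},{"dx":-0.0158,"dy":-0.0266,"dz":0,"rx":0,"ry":0,"rz":0,"hand":0.04},{"dx":-0.0158,"dy":-0.0266,"dz":0,"rx":0,"ry":0,"rz":0,"hand":0.04},{"dx":-0.0158,"dy":-0.0266,"dz":0,"rx":0,"ry":0,"rz":0,"hand":0.04},{"dx":-0.0158,"dy":-0.0266,"dz":0,"rx":0,"ry":0,"rz":0,"hand":0.04},{"dx":-0.0158,"dy":-0.0266,"dz":0,"rx":0,"ry":0,"rz":0,"hand":0.04},{"dx":-0.0158,"dy":-0.0266,"dz":0,"rx":0,"ry":0,"rz":0,"hand":0.04},{"dx":-0.0079,"dy":-0.0133,"dz":0,"rx":0,"ry":0,"rz":0,"hand":0.04},{"dx":0,"dy":0,"dz":0,"rx":0,"ry":0,"rz":0,"hand":0.04},{"dx":0,"dy":0,"dz":0,"rx":0,"ry":0,"rz":0,"hand":0.04},{"dx":0,"dy":0,"dz":0,"rx":0,"ry":0,"rz":0,"hand":0.04}]'
python3 - <<'E'
from h import *
s,d=wrist('wB2'); print(s['position'],potfit(s,d,(.3817,.3055),.0385))
E
```

```text
position: [0.4921, 0.1201, 0.2257]
clock: 26.28
position: [0.3805, 0.3052, 0.2215]
ee_rot: [0.0, 1.0, 0.001, 0.0]
contact_force: [0.1, 0.1, -2.4]
width: 0.0547
gripper_force: 64.6
[0.38045371 0.30522451 0.22145515] ((279, 183), 1522, array([0.3817, 0.3063, 0.0406]))
```

View pics/wB2.png

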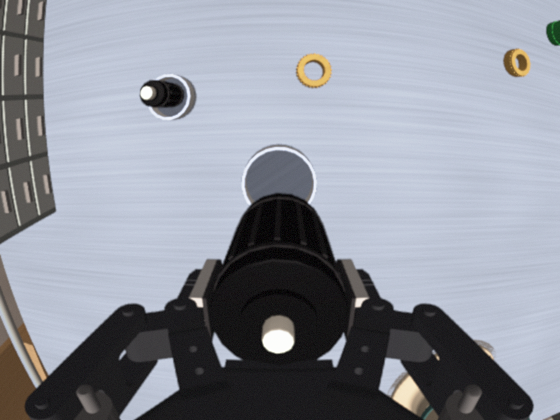

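Biggest cartridge held upright; the biggest pot is at (279,183), as predicted. Lowering.

```bash
python3 -m pendant '[{"dx":0.0008,"dy":0,"dz":0.02,"rx":0,"ry":0,"rz":0,"hand":0.04},{"dx":0,"dy":0,"dz":0.035,"rx":0,"ry":0,"rz":0,"hand":0.04},{"dx":0,"dy":0,"dz":0.035,"rx":0,"ry":0,"rz":0,"hand":0.04},{"dx":0,"dy":0,"dz":0.03,"rx":0,"ry":0,"rz":0,"hand":0.04},{"dx":0,"dy":0,"dz":0.018,"rx":0,"ry":0,"rz":0,"hand":0.04},{"dx":0,"dy":0,"dz":0.01,"rx":0,"ry":0,"rz":0,"hand":0.04},{"dx":0,"dy":0,"dz":0.004,"rx":0,"ry":0,"rz":0,"hand":0.04},{"dx":0,"dy":0,"dz":0,"rx":0,"ry":0,"rz":0,"hand":0.04},{"dx":0,"dy":0,"dz":0,"rx":0,"ry":0,"rz":0,"hand":0.04},{"dx":0,"dy":0,"dz":0,"rx":0,"ry":0,"rz":0,"hand":0.04},{"dx":0,"dy":0,"dz":0,"rx":0,"ry":0,"rz":0,"hand":0.04}]' | grep -E 'pos|cont'
for i in 1 2 3 4 5; do python3 -m pendant '[{"dx":0,"dy":0,"dz":0.0008,"rx":0,"ry":0,"rz":0,"hand":0.04},{"dx":0,"dy":0,"dz":0,"rx":0,"ry":0,"rz":0,"hand":0.04}]' | grep -E 'pos|cont'; done
```

```text
position: [0.3822, 0.3062, 0.0704]
contact_force: [1.0, -0.0, -3.1]
position: [0.3815, 0.306, 0.069]
contact_force: [0.2, -1.0, -2.9]
position: [0.3812, 0.3059, 0.0677]
contact_force: [0.5, 0.4, -2.8]
position: [0.3811, 0.3058, 0.0668]
contact_force: [-0.6, 0.3, -3.3]
position: [0.3811, 0.3058, 0.0659]
contact_force: [-1.3, 1.1, -2.6]
position: [0.3812, 0.3058, 0.0651]
contact_force: [-0.1, -0.5, -2.7]
```

```bash
python3 -m pendant '[{"dx":0,"dy":0,"dz":0.0015,"rx":0,"ry":0,"rz":0,"hand":0.04},{"dx":0,"dy":0,"dz":0,"rx":0,"ry":0,"rz":0,"hand":0.04}]' | grep -E 'pos|cont'
for i in 1 2 3; do python3 -m pendant '[{"dx":0,"dy":0,"dz":0.0007,"rx":0,"ry":0,"rz":0,"hand":0.04},{"dx":0,"dy":0,"dz":0,"rx":0,"ry":0,"rz":0,"hand":0.04}]' | grep -E 'pos|cont'; done
```

```text
position: [0.3811, 0.3058, 0.0635]
contact_force: [0.5, -0.7, -3.2]
position: [0.3812, 0.3058, 0.0629]
contact_force: [0.1, -0.2, -3.6]
position: [0.3812, 0.3058, 0.0623]
contact_force: [0.8, 1.0, -3.2]
position: [0.3813, 0.3059, 0.0619]
contact_force: [-0.4, -0.0, -0.8]
```

```bash
python3 -m pendant '[{"dx":0,"dy":0,"dz":0.0007,"rx":0,"ry":0,"rz":0,"hand":0.04},{"dx":0,"dy":0,"dz":0.0003,"rx":0,"ry":0,"rz":0,"hand":0.04},{"dx":0,"dy":0,"dz":0,"rx":0,"ry":0,"rz":0,"hand":0.04}]' | grep -E 'pos|cont'
python3 -m pendant '[{"dx":0,"dy":0,"dz":0,"rx":0,"ry":0,"rz":0,"hand":0.06},{"dx":0,"dy":0,"dz":0,"rx":0,"ry":0,"rz":0,"hand":0.07},{"dx":0,"dy":0,"dz":0,"rx":0,"ry":0,"rz":0,"hand":0.085},{"dx":0,"dy":0,"dz":0,"rx":0,"ry":0,"rz":0,"hand":0.085},{"dx":0,"dy":0,"dz":0,"rx":0,"ry":0,"rz":0,"hand":0.085},{"dx":0,"dy":0,"dz":0,"rx":0,"ry":0,"rz":0,"hand":0.085},{"dx":0,"dy":0,"dz":-0.015,"rx":0,"ry":0,"rz":0,"hand":0.085},{"dx":0,"dy":0,"dz":-0.035,"rx":0,"ry":0,"rz":0,"hand":0.085},{"dx":0,"dy":0,"dz":-0.04,"rx":0,"ry":0,"rz":0,"hand":0.085},{"dx":0,"dy":0,"dz":-0.04,"rx":0,"ry":0,"rz":0,"hand":0.085},{"dx":0,"dy":0,"dz":-0.04,"rx":0,"ry":0,"rz":0,"hand":0.085},{"dx":0,"dy":0,"dz":0,"rx":0,"ry":0,"rz":0,"hand":0.085}]'
python3 - <<'E'
from h import *
sc=manip.get_image('scene')['frame']; sd=manip.get_image('side')['frame']
a=np.concatenate([cv2.resize(sc[90:340,70:430],(400,278)),cv2.resize(sd[100:420,130:430],(400,427))[:278]],1)
b=np.concatenate([cv2.resize(sc[90:150,295:375],(400,300),interpolation=2),cv2.resize(sd[300:420,180:340],(400,300),interpolation=2)],1)
cv2.imwrite('pics/end.png',np.concatenate([a,b])[:,:,::-1])
E
```

```text
position: [0.3814, 0.3058, 0.0619]
contact_force: [-3.5, -2.7, 8.0]
clock: 30.0
position: [0.3853, 0.3084, 0.2387]
ee_rot: [-0.004, 1.0, 0.0, 0.007]
contact_force: [1.8, -0.4, 0.1]
width: 0.0848
gripper_force: 0.0
```

View pics/end.png

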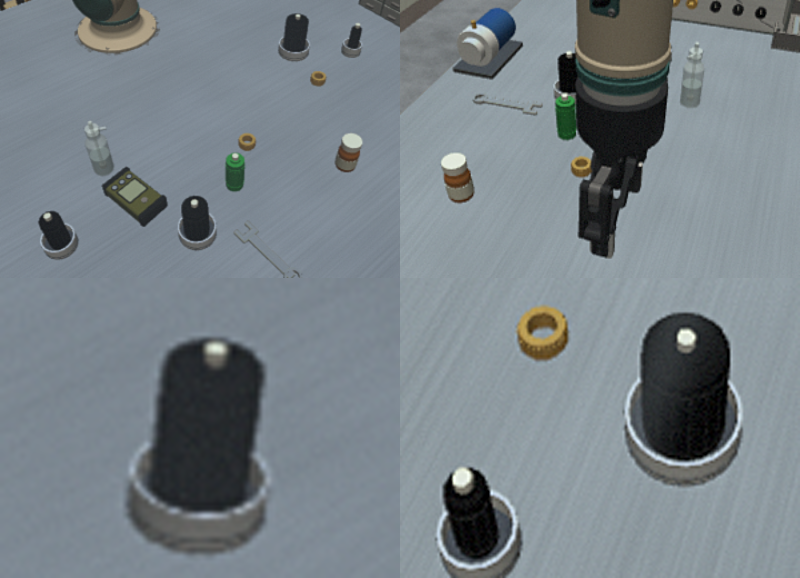

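All four cartridges stand in their own pots; the bubbler, detector and green look-alike stand upright, and the gripper is clear. Handing in.

```bash
python3 -c "
from rig import manip
print(manip.sign_off())"
```

```text
the job is handed in; nothing more can be done
None
```

All four black cartridges stand upright in the pots of their own size, each lowered to the pot floor before release, and the job was handed in at about 30 s of the 128 s allowed.

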